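Move a latched battery pack from its charger to the reader

ROBOT

A 6-joint arm with a two-finger parallel gripper is mounted at the origin on the work surface. World frame = base frame: x ahead of the robot, y to its left, z up, the work surface at z = 0. Lengths are in m, angles in rad, forces in N, time in s.
With the tool pointing down it reaches from about 0.3 to 0.775 m from the base axis. Payload 14.6 kg.
Tool frame: the origin (TCP) lies at the very end of the fingers, on their centre line; the grasp point (between the pads) lies 19 mm behind it; z points along the fingers, y is the line along which they close (so a half turn about z gives the same grasp; the last joint's range is limited). The gripper opens to 94 mm and grips with 3 to 60 N. Pads are 16 mm wide; open, the fingers measure 119 mm over their backs; the gripper's body (75 mm by 177 mm) begins 78 mm behind the grasp point.
Start: joints at [-1.315, 0.3, 1.521, -0, 1.321, -0.067], TCP at [0.174, -0.522, 0.205] pointing down, gripper open.
Joint ranges: [-3.03, 3.03], [-0.79, 2.21], [0.23, 2.52], [-1.04, 4.18], [0, 3.07], [-2.55, 2.55]. Speed limits (rad/s): [2.22, 2.22, 2.57, 3.14, 3.14, 3.14].

INTERFACE

Orientations are given as [roll, pitch, yaw] about the fixed x, y, z axes, in that order (R = Rz(yaw) Ry(pitch) Rx(roll)).
In Python, from station import ctrl gives the robot as it stands.
- The arm moves only by the tool move_arm, never from a script. Its argument "increments" is a list of rows, each a list of 7 numbers: the opening, from 0 (shut) to 1 (fully open), then the shift along the tool's x, y, z in units of 50 mm (1.0 is 50 mm), then the turn, a rotation vector about the tool's x, y, z in rad. In form: [[claw, tx, ty, tz, rx, ry, rz], ...]. A call has 1 to 20 rows; each row shifts and turns the commanded pose from where the row before left it, along the tool's axes as they then stand; what a row does not reach is not made up. A row lasts 1/10 s, in which the tool goes at most 50 mm and 8.59 degrees, less where a joint would pass 70% of its speed; a pose out of reach is approached as far as the arm can. A call is refused whole if a number of a shift passes 1 or a number of a turn 0.15, either way. A call with a gripper value outside its range is refused whole. The fingers move at their own pace and stop on an object; "force" is the grip in N (left out, the last holds). Time passes only in rows, so rows that do not move let the fingers close. It gives the time, the measured TCP pose, the force, the opening and the grip force at its end, in the units of the state.
- ctrl.get_obs(): the state, without advancing time (a new reading comes with each control period).
- ctrl.camera(name): name is "side" or "top"; returns a dict with "color" (400x640x3 uint8, blue, green, red), "K" (3x3 intrinsics, pixels), "distortion" ([k1, k2, p1, p2, k3] as OpenCV has them; the pictures are not rectified), "pose" (4x4, takes a point from camera to world coordinates). Camera axes: x right, y down, z forward; pixel columns grow to the right and rows downward; lengths in m; the calibration is good to about 2 mm. A picture is of the moment at which its call begins. There is no depth.
- ctrl.hand_in(): hands the job in; it is judged then, once.
Trained networks look in a picture, given as the dict that the camera call returned (one of the last four; its "shot" number tells which), for a name from the list of things; names that differ only in an ending like _2 or _b are one class to them, and where a whole thing is asked for, a point or a joint stands for the part that bears it (a point fixed in the world has none). Each returns a list of dicts, best first, with "conf" (0 to 1); they miss things now and then, are a little off and sometimes report something else, mostly with a low value. They report only what shows in the picture. A call takes as long as a camera call. They do not tell look-alikes from the thing itself.
- ctrl.cut_out(name, picture): "mask" (400x640 bool, what is visible of it) and "centre" ([row, column] in pixels, amid what is visible of it).
The state is a dict: "time_s": time; "qpos": joint angles; "joint_vel": joint speeds; "tau": joint torques, N m; "ee_pos": TCP position; "eef_rot": TCP orientation; "force": force on the tool from outside, world axes, zero at the start; "moment": the same for the moment, N m; "grip_width": finger opening in m; "grip_force": force on a finger pad.
Only numpy, scipy, OpenCV 4.12 (cv2) and the standard library are available. Lean on these libraries where they do the work, as an engineer would, in place of code of your own. Each camera call takes 0.05 s, during which the arm holds its last target. There are 200 camera calls.

TASK

Take the charged battery pack out of its charger, holding its sprung latch tab squeezed in while you lift it straight up, without yanking against the latch or crushing the tab. Then seat the pack gently in the reader's battery well, fully home and the right way round, feeling for the opening rather than forcing it, and let go so that the tab springs out and latches. Leave the other things on the bench where they are.

Things in the scene. Friction and masses are not known exactly. Their poses are not given: they have to be found in the camera images.
- pack: Black battery pack, an upright block 70 (x) x 44 (y) x 95 (z) mm, 0.3 to 0.6 kg. Origin: centre of its underside; z up. It starts latched in the charger, its lowest 40 mm in the collar. The +y face carries the sprung tab in a 30 mm wide upright recess; the -y face is plain. No more than 30 N between it and the charger or the reader.
- tab (a joint): How far the pack's tab is pushed in (m), along the pack's -y: 0 sprung out (latched, when the pack is home), 0.0065 fully in. Spring: 3 N to start, 11 N fully in; it breaks above 35 N. The pack comes free when it is in by about 5 mm (6 mm if the pack leans to that side). It must be held in for the pack to go out or in; it does not ride over the lip by itself.
- tab_pad (a point): Centre of the outer face of the tab's thumb pad, 26 mm wide (x) and 26 mm high; 74 mm above the pack's underside, at rest 29 mm from its middle towards +y. Grip here from above, across the pack's y, the other finger on the -y face (22 mm from the middle): 51 mm wide at rest, 44.5 mm with the tab fully in.
- tooth (a point): Tip of the square tooth at the lower end of the tab, 18 to 26.5 mm above the pack's underside; at rest it stands 6 mm out of the +y face, 1.5 mm below the lip of the collar, and draws back with the tab.
- dock: The charger, fixed to the bench: a white plate 135 x 105 x 12 mm with a grey rectangular collar on it, 40 mm high (top 52 mm above the bench), walls 8 mm, cavity 73 (x) x 46.5 (y) mm. Origin: centre of its underside; axes as those of the pack in it. The collar's +y wall is a 12 mm high lip, open below. The pack's underside stands 12 mm above the bench.
- reader: The reader that the pack powers, fixed to the bench: a white deck 245 x 135 x 18 mm, at its -x end a sloping keypad console (up to 60 mm high), and on the deck the battery well: a grey collar of the charger collar's shape and size, 2 mm bevel round the mouth, top 58 mm above the bench. The pack goes in with its x and y along the reader's. Origin: on the bench under the point bay.
- bay (a point): Middle of the well's track, at the height of the well's floor (18 mm above the bench), axes as the reader's. The well itself can slide on the track along the reader's x and stands anywhere up to 9 mm either way from this point, held by about 8 N of friction; across (y) it is exact. Its place is not reported: find it by touch or look. Home: the pack's underside on the well's floor.
- dropper: White dropper bottle, 36 mm across, 100 mm high, a bystander; origin under its middle.
- jar: Small jar, 52 mm across, 60 mm high, a bystander; origin under its middle.
- stamp: Hand stamp, 45 x 30 x 52 mm, a bystander; origin under its middle.
- slidebox: Slide box, 90 x 55 x 30 mm, a bystander; origin under its middle.
- tuberack: Rack of stoppered tubes, 149 x 62 x 109 mm, a bystander; origin under its middle.
- tipbox: Pipette tip box, 120 x 82 x 65 mm, a bystander; origin under its middle.
- dish: Shallow dish, 90 mm across, 15 mm high, a bystander; origin under its middle.
Mind the look-alikes: they are no part of the job. Leave any yellow look-alike of the dock alone.

How it is judged:
By the outcome, as a careful person would: the job done as asked, in the order asked, and still so for the second after the job is handed in, with the robot touching nothing.
It also fails if it takes over 64 s, if anything falls off the work surface, if the arm or the gripper's body presses on something with over 40 N, if the wrist force passes 120 N, or if a joint passes its speed limit or range.

## Working session

There is one attempt and no reset: what is moved stays moved. The work goes in short steps, Python scripts to look and compute and a tool call to move; the robot and the scene stay as the last step left them, time stands still between calls to the robot, and variables do not carry over. Pictures are saved under pics/ and viewed, at most 10 in all, crops included, and the job is handed in when it is done.

Besides the shell and the picture viewer there is one more tool, called after "Request:" as a command line: name --pt "numbers of a row" for each row, then --argument value for the rest. move_arm: Moves the arm, as the interface text tells. Its arguments: {"type":"object","properties":{"increments":{"type":"array","items":{"type":"array","items":{"type":"number"}}},"force":{"type":"number"}},"required":["increments"]}

```bash
mkdir -p pics; cat > h.py <<'E'
import numpy as np, cv2
from station import ctrl
def ray(c,px):
    u=cv2.undistortPoints(np.array([[px]],float),c["K"],np.array(c["distortion"],float))[0,0]
    T=np.array(c["pose"]); return T[:3,3],T[:3,:3]@np.array([u[0],u[1],1.])
def atz(c,px,z):
    o,d=ray(c,px); return o+d*(z-o[2])/d[2]
def proj(c,P):
    T=np.linalg.inv(np.array(c["pose"])); P=np.atleast_2d(np.array(P,float))
    return cv2.projectPoints(P,cv2.Rodrigues(T[:3,:3])[0],T[:3,3],c["K"],np.array(c["distortion"],float))[0][:,0]
E
python3 - <<'E'
from h import *
for n in ["top","side"]:
    c=ctrl.camera(n); cv2.imwrite(f"pics/{n}0.png",c["color"])
    print(n,np.round(c["pose"],3).tolist(),np.round(c["K"],1).tolist())
    for t in ["pack","dock","reader","tab_pad","tooth"]:
        for r in ctrl.cut_out(t,c)[:3]: print(t,round(r["conf"],2),np.round(r["centre"]),r["mask"].sum())
print(ctrl.get_obs())
E
```

```text
top [[-0.01, -0.99, 0.137, 0.354], [-1.0, 0.011, 0.007, -0.004], [-0.008, -0.137, -0.991, 1.368], [0.0, 0.0, 0.0, 1.0]] [[454.3, 0.0, 313.3], [0.0, 454.3, 202.9], [0.0, 0.0, 1.0]]
pack 0.78 [210. 379.] 473
pack 0.54 [225. 243.] 3656
pack 0.41 [194. 468.] 1407
dock 0.98 [218. 371.] 1049
dock 0.59 [275. 366.] 1659
dock 0.59 [210. 378.] 35
reader 0.89 [226. 245.] 3605
tab_pad 0.46 [211. 378.] 66
tooth 0.47 [208. 374.] 46
side [[-0.993, -0.083, 0.082, 0.418], [-0.117, 0.72, -0.684, 0.885], [-0.002, -0.689, -0.725, 1.043], [0.0, 0.0, 0.0, 1.0]] [[427.4, 0.0, 323.8], [0.0, 427.4, 201.8], [0.0, 0.0, 1.0]]
pack 0.87 [163. 336.] 462
pack 0.25 [184. 333.] 694
dock 0.78 [191. 390.] 1068
dock 0.7 [186. 334.] 705
dock 0.53 [165. 336.] 462
reader 0.76 [281. 330.] 3777
tooth 0.58 [170. 331.] 86
{'time_s': 0.6, 'qpos': array([-1.31460371e+00,  2.99897745e-01,  1.52099104e+00,  1.22568006e-05,
        1.32068711e+00, -6.65887010e-02]), 'joint_vel': array([-0.00048259, -0.00064415, -0.00061332,  0.00055033,  0.00036606,
       -0.00016698]), 'tau': array([-2.05376518e-04, -5.31486440e+01, -3.52826750e+01,  7.08638853e-02,
        2.13731528e-02, -1.65966867e-05]), 'ee_pos': array([ 0.17446859, -0.52159197,  0.20545061]), 'eef_rot': array([ 3.14157515e+00, -1.07344951e-05,  3.22778284e-01]), 'force': array([-0.09607986, -0.27280581, -0.12993483]), 'moment': array([ 0.0092695 ,  0.03362492, -0.05423215]), 'grip_force': 0.0, 'grip_width': 0.09408272388078472}
```

View pics/top0.png

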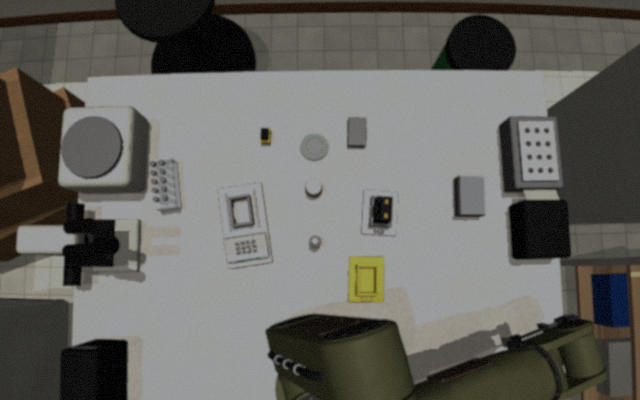

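View pics/side0.png

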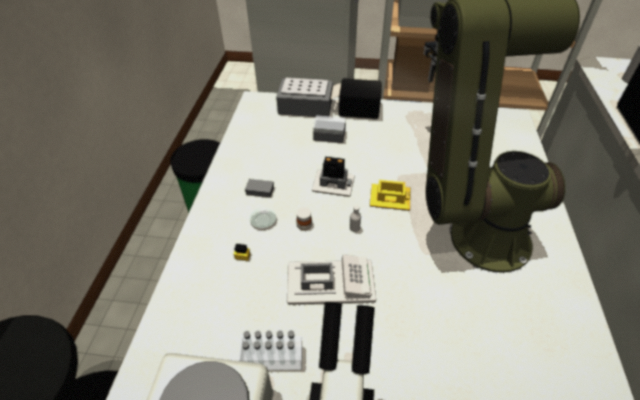

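```bash
python3 - <<'E'
from h import *
t=ctrl.camera("top"); s=ctrl.camera("side")
def crop(c,x,y,w,h,k): return cv2.resize(c["color"][y:y+h,x:x+w],None,fx=k,fy=k,interpolation=cv2.INTER_CUBIC)
a=np.hstack([crop(t,350,180,60,65,6),crop(s,305,145,66,65,6)])[:, :756]
cv2.imwrite("pics/dock1.png",a)
b=np.hstack([crop(t,210,175,70,100,5),crop(s,280,250,90,100,5)])
cv2.imwrite("pics/reader1.png",b)
E
```

```text
(no output)
```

View pics/dock1.png

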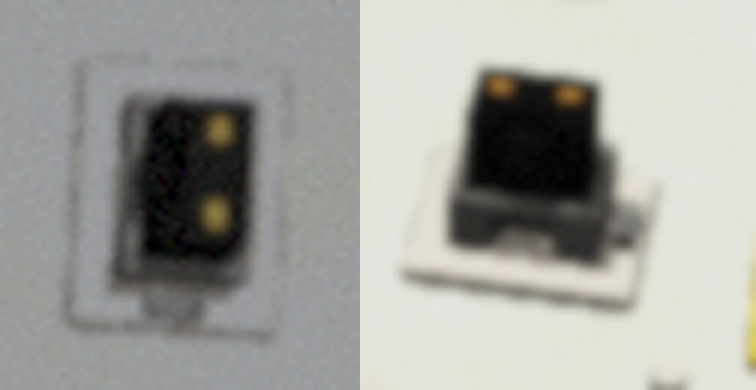

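View pics/reader1.png

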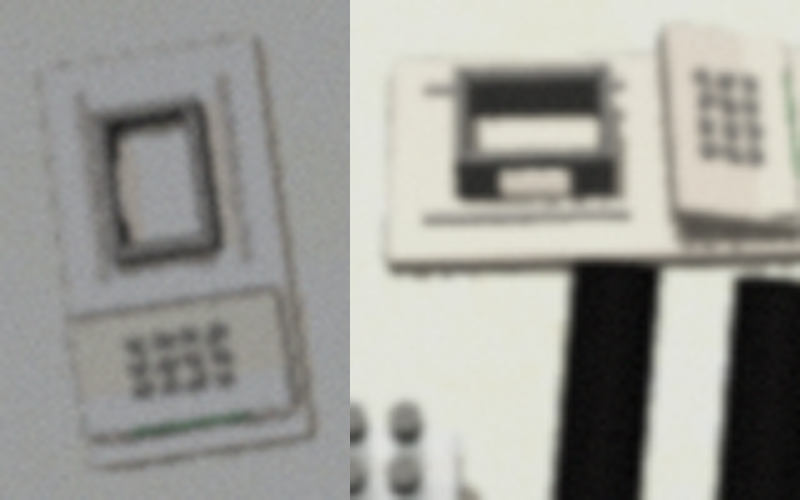

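Two candidates for the charger: the white one at top (380,212) / side (335,175), with the black pack and its gold contacts in it, and the yellow one at top (366,278) / side (390,195), empty. The white one fits. The crop confirms it: white plate, and the lip side, open below, faces the side camera (world +y). The reader is at top (243,225), console towards −x, with its lip side also facing +y. Next I'll fit the poses by edges.

```bash
cat > fit.py <<'E'
from h import *
from scipy.optimize import minimize
from scipy.ndimage import map_coordinates
def shoot(n,k=3):
    cs=[ctrl.camera(n) for _ in range(k)]; c=cs[-1]
    c["f"]=cv2.GaussianBlur(np.mean([q["color"] for q in cs],0).mean(2).astype(np.float32),(0,0),.8)
    gx,gy=cv2.Sobel(c["f"],cv2.CV_32F,1,0),cv2.Sobel(c["f"],cv2.CV_32F,0,1)
    c["g"]=np.minimum(np.hypot(gx,gy),120); return c
def rect(w,h,z,cx=0,cy=0,n=30):
    P=np.array([[-w,-h],[w,-h],[w,h],[-w,h],[-w,-h]])/2; t=np.arange(n)[:,None]/n
    p=np.vstack([a+(b-a)*t for a,b in zip(P[:-1],P[1:])])+[cx,cy]
    return np.c_[p,np.full(len(p),z)]
def place(p,q):
    c,s=np.cos(p[2]),np.sin(p[2]); return np.c_[q[:,:2]@np.array([[c,s],[-s,c]])+p[:2],q[:,2]]
def score(p,shapes,cams):
    s=0
    for q,w in shapes:
        for c in cams:
            u=proj(c,place(p,q)); s+=w*map_coordinates(c["g"],[u[:,1],u[:,0]],order=1).mean()
    return -s
def fit(p0,shapes,cams,r=(.012,.012,.08)):
    rng=np.random.default_rng(0); C=[np.array(p0)]+[np.array(p0)+rng.uniform(-1,1,3)*r for _ in range(150)]
    C=sorted(C,key=lambda p:score(p,shapes,cams))[:5]
    R=[minimize(lambda v:score(v*[.01,.01,.1],shapes,cams),p/[.01,.01,.1],method="Nelder-Mead",options=dict(initial_simplex=p/[.01,.01,.1]+np.vstack([np.zeros(3),.3*np.eye(3)]))) for p in C]
    b=min(R,key=lambda r:r.fun); return b.x*[.01,.01,.1],b.fun
E
cat > m1.py <<'E'
from fit import *
t,s=shoot("top"),shoot("side")
d0=atz(t,[379,212],.03); w0=atz(t,[241.5,211],.05)
print(d0,w0)
dock=[(rect(.135,.105,.012),1),(rect(.089,.0625,.052),.7),(rect(.070,.044,.107),.7)]
well=[(rect(.089,.0625,.058),1),(rect(.073,.0465,.058),1)]
deck=[(rect(.245,.135,.018),1)]
res={}
for n,cams in [("both",[t,s]),("top",[t]),("side",[s])]:
    D=fit([d0[0],d0[1],0],dock,cams); W=fit([w0[0],w0[1],.1],well,cams); K=fit([w0[0]-.045,w0[1],.1],deck,cams)
    print(n,*[(np.round(p*[1e3,1e3,57.3],1).tolist(),round(f)) for p,f in (D,W,K)]); res[n]=(D[0],W[0],K[0])
D,W,K=res["both"]
def draw(c,x,y,w,h,k,L):
    im=cv2.resize(c["f"][y:y+h,x:x+w],None,fx=k,fy=k,interpolation=cv2.INTER_CUBIC).clip(0,255).astype(np.uint8); im=cv2.cvtColor(im,cv2.COLOR_GRAY2BGR)
    for p,sh in L:
        for q,_ in sh:
            u=(proj(c,place(p,q))-[x,y]+.5)*k-.5; cv2.polylines(im,[np.round(u).astype(np.int32)],True,(0,0,255),1)
    return im
L=[(D,dock),(W,well),(K,deck)]
a=np.hstack([draw(t,350,180,60,65,5,L),draw(s,305,145,84,65,5,L)]); b=np.hstack([draw(t,212,175,64,55,5,L),draw(s,285,250,80,55,5,L)])
cv2.imwrite("pics/fit1.png",np.vstack([a,b]))
E
python3 m1.py
```

```text
[ 0.50931226 -0.19016603  0.03      ] [0.51434358 0.21522371 0.05      ]
both ([507.6, -189.1, -4.8], -394) ([517.6, 220.8, 6.9], -427) ([476.9, 222.4, 3.9], -100)
top ([506.8, -189.1, -4.2], -197) ([510.9, 213.0, 8.2], -216) ([473.4, 207.1, 8.0], -50)
side ([510.4, -173.7, -7.9], -211) ([521.8, 220.5, 6.4], -234) ([476.7, 228.3, 5.7], -70)
```

View pics/fit1.png

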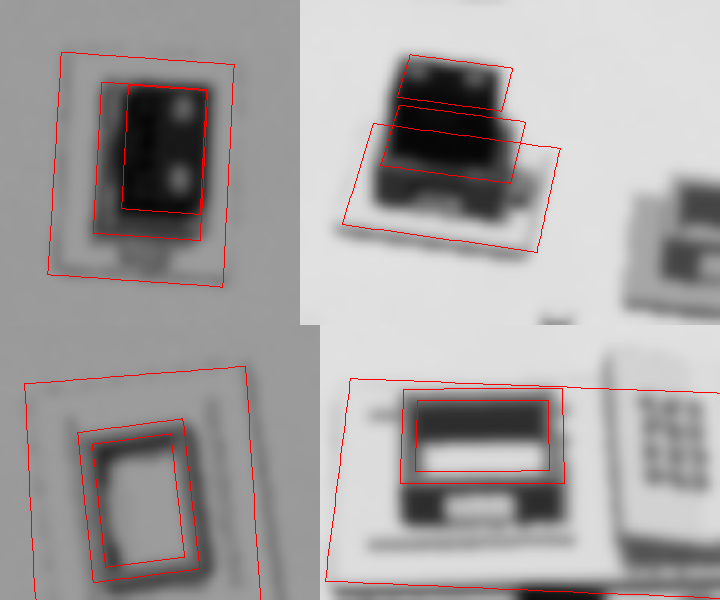

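The edge fit gets trapped: the overlay is 1–2 px off and the two cameras disagree. I'll refit with visible silhouettes and signed contrast.

```bash
cat > m2.py <<'E'
from fit import *
t,s=shoot("top",5),shoot("side",5)
box=lambda w,h,z0,z1:np.array([[x*w/2,y*h/2,z] for x in(-1,1) for y in(-1,1) for z in(z0,z1)])
def dense(h,n=40):
    return np.vstack([a+(b-a)*(np.arange(n)[:,None]+.5)/n for a,b in zip(h,np.roll(h,-1,0))])
def samp(c,u): return map_coordinates(c["f"],[u[:,1],u[:,0]],order=1,mode="nearest")
def contrast(c,h,d=1.0,cap=60):   # mean bright outside - inside across hull
    P=dense(h); m=h.mean(0); e=np.repeat(np.roll(h,-1,0)-h,40,0); nrm=np.c_[e[:,1],-e[:,0]]; nrm/=np.linalg.norm(nrm,axis=1)[:,None]+1e-9
    nrm*=np.sign(((P-m)*nrm).sum(1))[:,None]
    L=np.repeat(np.linalg.norm(np.roll(h,-1,0)-h,axis=1),40)
    return np.average(np.clip(samp(c,P+d*nrm)-samp(c,P-d*nrm),-cap,cap),weights=L)
hull=lambda c,p,b:cv2.convexHull(proj(c,place(p,b)).astype(np.float32))[:,0].astype(float)
def hole(c,p):
    A=[proj(c,place(p,rect(.073,.0465,z,n=1))).astype(np.float32) for z in(.058,.018)]
    return cv2.intersectConvexConvex(*A)[1][:,0].astype(float)
def fdock(p,cams):
    return -sum(contrast(c,hull(c,p,box(.089,.0625,.012,.052)))*.6+contrast(c,hull(c,p,box(.07,.044,.04,.107)))+contrast(c,hull(c,p,box(.135,.105,0,.012)),cap=25)*-0 +abs(contrast(c,hull(c,p,rect(.135,.105,.006,n=1)),cap=25)) for c in cams)
def fwell(p,cams): return -sum(contrast(c,hull(c,p,box(.089,.0625,.018,.058)))-contrast(c,hole(c,p)) for c in cams)
def go(f,p0,cams):
    rng=np.random.default_rng(1); S=np.array([.01,.01,.1]); C=sorted([np.array(p0)+rng.uniform(-1,1,3)*[.015,.015,.12] for _ in range(300)],key=lambda p:f(p,cams))[:4]
    R=[minimize(lambda v:f(v*S,cams),p/S,method="Nelder-Mead",options=dict(initial_simplex=p/S+np.vstack([np.zeros(3),.3*np.eye(3)]))) for p in C]
    b=min(R,key=lambda r:r.fun); return b.x*S,b.fun
for n,cams in [("top",[t]),("side",[s]),("both",[t,s])]:
    D=go(fdock,[.508,-.188,-.05],cams); W=go(fwell,[.513,.216,.12],cams)
    print(n,*[(np.round(p*[1e3,1e3,57.3],1).tolist(),round(f)) for p,f in (D,W)])
D,W=D[0],W[0]
def draw(c,x,y,w,h,k):
    im=cv2.resize(c["f"][y:y+h,x:x+w],None,fx=k,fy=k,interpolation=cv2.INTER_CUBIC).clip(0,255).astype(np.uint8); im=cv2.cvtColor(im,cv2.COLOR_GRAY2BGR)
    for u in [hull(c,D,box(.089,.0625,.012,.052)),hull(c,D,box(.07,.044,.052,.107)),hull(c,D,box(.135,.105,0,.012)),hull(c,W,box(.089,.0625,.018,.058)),hole(c,W)]:
        cv2.polylines(im,[np.round((u-[x,y]+.5)*k-.5).astype(np.int32)],True,(0,0,255),1)
    return im
a=np.hstack([draw(t,350,180,60,65,5),draw(s,305,145,84,65,5)]); b=np.hstack([draw(t,212,175,64,55,5),draw(s,285,250,80,55,5)])
cv2.imwrite("pics/fit2.png",np.vstack([a,b]))
# hand-picked corners
def corners(c,px,k,off,z,w,h,sg):
    P=np.array([atz(c,(np.array(p)+.5)/k-.5+off,z)[:2] for p in px]); q=np.array(sg)*[w/2,h/2]
    M=cv2.estimateAffinePartial2D(q,P)[0]; print("corners",np.round(M[:,2]*1e3,1),"yaw",round(np.degrees(np.arctan2(M[1,0],M[0,0])),1),"scale",round(np.hypot(M[0,0],M[1,0]),3))
corners(t,[(78,60),(290,68),(271,337),(67,326)],6,[350,180],.008,.135,.105,[(1,1),(1,-1),(-1,-1),(-1,1)])
corners(s,[(43,268),(274,297),(299,183),(72,150)],6,[305,145],.010,.135,.105,[(1,1),(-1,1),(-1,-1),(1,-1)])
corners(t,[(42,72),(260,38),(312,437),(92,466)],5,[210,175],.015,.245,.135,[(1,1),(1,-1),(-1,-1),(-1,1)])
E
python3 m2.py
```

```text
top ([509.3, -192.4, -4.2], -77) ([513.4, 217.5, 8.3], -73)
side ([513.0, -187.1, -4.6], -76) ([517.2, 223.1, 8.9], -103)
both ([511.2, -193.0, -4.1], -142) ([515.4, 220.3, 8.4], -155)
corners [ 510.7 -193.3] yaw -4.3 scale 1.003
corners [ 514.4 -190. ] yaw -4.1 scale 0.981
corners [476.8 210.8] yaw 7.8 scale 0.985
```

View pics/fit2.png

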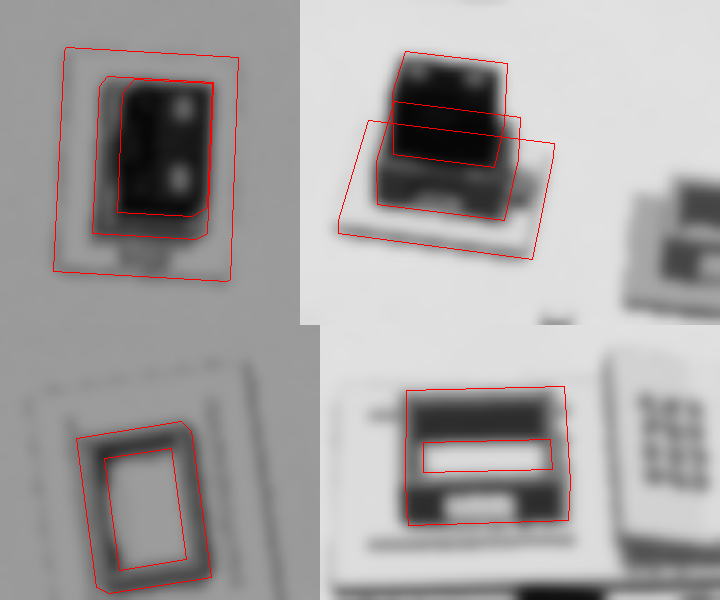

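Request:
move_arm --pt "1 0.71 -0.347 0 0 0 0" --pt "1 0.71 -0.347 0 0 0 0" --pt "1 0.71 -0.347 0 0 0 0" --pt "1 0.71 -0.347 0 0 0 0" --pt "1 0.71 -0.347 0 0 0 0" --pt "1 0.71 -0.347 0 0 0 0" --pt "1 0.71 -0.347 0 0 0 0" --pt "1 0.71 -0.347 0 0 0 0" --pt "1 0.71 -0.347 0 0 0 0" --pt "1 0.71 -0.347 0 0 0 0" --pt "1 0.71 -0.347 0 0 0 0" --pt "1 0.71 -0.347 0 0 0 0" --pt "1 0 0 0 0 0 0.132" --pt "1 0 0 0 0 0 0.132" --pt "1 0 0 0 0 0 0.132" --pt "1 0 0 0 0 0 0" --pt "1 0 0 0 0 0 0" --force 4

```text
time_s: 3.2
ee_pos: [0.5124, -0.189, 0.2055]
eef_rot: [-3.142, 0.0, -0.069]
force: [0.2, 0.8, 0.4]
grip_width: 0.0942
grip_force: 0.0
```

Request:
move_arm --pt "1 -0.02 0.03 0.34 0 0 0" --pt "1 0 0 0.34 0 0 0" --pt "1 0 0 0.34 0 0 0" --pt "1 0 0 0.34 0 0 0" --pt "1 0 0 0.34 0 0 0" --pt "1 0 0 0.34 0 0 0" --pt "1 0 0 0.34 0 0 0" --pt "1 0 0 0.34 0 0 0" --pt "1 0 0 0.03 0 0 0" --pt "1 0 0 0 0 0 0"

```text
time_s: 4.2
ee_pos: [0.5113, -0.1905, 0.0682]
eef_rot: [-3.141, 0.0, -0.071]
force: [-0.2, 1.0, 0.5]
grip_width: 0.0941
grip_force: 0.0
```

```bash
python3 - <<'E'
from h import *
t=ctrl.camera("top"); s=ctrl.camera("side")
def crop(c,x,y,w,h,k): return cv2.resize(c["color"][y:y+h,x:x+w],None,fx=k,fy=k,interpolation=cv2.INTER_CUBIC)
cv2.imwrite("pics/grip.png",np.hstack([crop(t,335,165,75,80,5),crop(s,300,110,80,80,5)]))
E
```

```text
(no output)
```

View pics/grip.png

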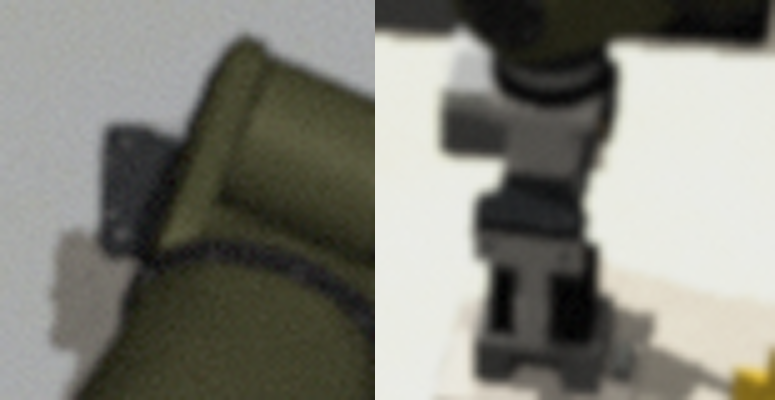

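```bash
python3 - <<'E'
from h import *
s=ctrl.camera("side"); a=-.071
ax=np.array([np.cos(a),np.sin(a),0]); ay=np.array([-np.sin(a),np.cos(a),0])
f=lambda p:np.round((proj(s,p)[0]-[300,110]+.5)*5-.5+[375,0])
T=np.array([.5113,-.1905,0])
for z in (.07,.09):
  print(z,"finger outer face L/C/R",*[f(T+ay*.0595+ax*d+[0,0,z]) for d in(.008,0,-.008)],"pack +y face L/C/R",*[f(T+ay*.022+ax*d+[0,0,z]) for d in(.035,0,-.035)])
E
```

```text
0.07 finger outer face L/C/R [521. 355.] [533. 356.] [545. 358.] pack +y face L/C/R [492. 312.] [543. 318.] [595. 325.]
0.09 finger outer face L/C/R [522. 332.] [534. 334.] [546. 336.] pack +y face L/C/R [492. 290.] [544. 296.] [596. 303.]
```

Request:
move_arm --pt "0.6 0 0 0 0 0 0" --pt "0.56 0 0 0 0 0 0" --pt "0.54 0 0 0 0 0 0" --pt "0.52 0 0 0 0 0 0" --pt "0.52 0 0 0 0 0 0" --force 4

```text
time_s: 4.85
ee_pos: [0.5113, -0.1904, 0.068]
eef_rot: [-3.142, -0.0, -0.073]
force: [0.1, -0.4, 0.4]
grip_width: 0.0575
grip_force: 0.0
```

Request:
move_arm --pt "0.4 0 0 0 0 0 0" --pt "0.4 0 0 0 0 0 0" --pt "0.4 0 0 0 0 0 0" --pt "0.4 0 0 0 0 0 0" --force 4

```text
time_s: 5.25
ee_pos: [0.5113, -0.1904, 0.068]
eef_rot: [-3.141, -0.0, -0.073]
force: [1.0, 1.6, -0.3]
grip_width: 0.0494
grip_force: 4.0
```

Request:
move_arm --pt "0.35 0 0 0 0 0 0" --pt "0.35 0 0 0 0 0 0" --pt "0.35 0 0 0 0 0 0" --pt "0.35 0 0 0 0 0 0" --pt "0.35 0 0 0 0 0 0" --force 20

```text
time_s: 5.75
ee_pos: [0.5113, -0.1911, 0.0681]
eef_rot: [3.141, -0.0, -0.073]
force: [-1.9, -5.8, 1.2]
grip_width: 0.0437
grip_force: 20.0
```

Request:
move_arm --pt "0.35 0 0.02 0 0 0 0" --pt "0.35 0 0 0 0 0 0" --pt "0.35 0 0 0 0 0 0"

```text
time_s: 6.05
ee_pos: [0.5113, -0.1913, 0.0681]
eef_rot: [-3.141, -0.0, -0.073]
force: [-1.8, 0.4, 3.2]
grip_width: 0.0435
grip_force: 20.0
```

Request:
move_arm --pt "0.35 0 0 -0.02 0 0 0" --pt "0.35 0 0 -0.03 0 0 0" --pt "0.35 0 0 -0.03 0 0 0" --pt "0.35 0 0 0 0 0 0" --pt "0.35 0 0 0 0 0 0"

```text
time_s: 6.55
ee_pos: [0.5112, -0.1914, 0.0719]
eef_rot: [-3.141, 0.0, -0.073]
force: [-0.7, -0.4, -3.9]
grip_width: 0.0431
grip_force: 20.0
```

Request:
move_arm --pt "0.35 0 0 -0.08 0 0 0" --pt "0.35 0 0 -0.12 0 0 0" --pt "0.35 0 0 -0.12 0 0 0" --pt "0.35 0 0 -0.12 0 0 0" --pt "0.35 0 0 -0.12 0 0 0" --pt "0.35 0 0 -0.12 0 0 0" --pt "0.35 0 0 -0.12 0 0 0" --pt "0.35 0 0 -0.2 0 0 0" --pt "0.35 0 0 -0.3 0 0 0" --pt "0.35 0 0 -0.3 0 0 0" --pt "0.35 0 0 -0.3 0 0 0" --pt "0.35 0 0 -0.3 0 0 0" --pt "0.35 0 0 -0.15 0 0 0" --pt "0.35 0 0 0 0 0 0"

```text
time_s: 7.95
ee_pos: [0.5116, -0.1916, 0.1906]
eef_rot: [3.141, -0.002, -0.073]
force: [-0.3, 0.8, -4.1]
grip_width: 0.0439
grip_force: 20.0
```

Request:
move_arm --pt "0.35 -0.02 -0.3 0 0 0 0" --pt "0.35 -0.04 -0.63 0 0 0 0" --pt "0.35 -0.04 -0.63 0 0 0 0" --pt "0.35 -0.04 -0.63 0 0 0 0" --pt "0.35 -0.04 -0.63 0 0 0 0" --pt "0.35 -0.04 -0.63 0 0 0 0" --pt "0.35 -0.04 -0.63 0 0 0 0" --pt "0.35 -0.04 -0.63 0 0 0 0" --pt "0.35 -0.04 -0.63 0 0 0 0" --pt "0.35 -0.04 -0.63 0 0 0 0" --pt "0.35 -0.04 -0.63 0 0 0 0" --pt "0.35 -0.04 -0.63 0 0 0 0" --pt "0.35 -0.04 -0.63 0 0 0 0" --pt "0.35 -0.02 -0.33 0 0 0 0" --pt "0.35 0 0 0 0 0 -0.073" --pt "0.35 0 0 0 0 0 -0.073" --pt "0.35 0 0 0 0 0 -0.072" --pt "0.35 0 0 0 0 0 0" --pt "0.35 0 0 0 0 0 0"

```text
time_s: 9.85
ee_pos: [0.515, 0.2188, 0.1891]
eef_rot: [3.141, 0.001, 0.143]
force: [0.2, -0.2, -3.9]
grip_width: 0.0436
grip_force: 20.0
```

Request:
move_arm --pt "0.35 0 0 0.2 0 0 0" --pt "0.35 0 0 0.4 0 0 0" --pt "0.35 0 0 0.4 0 0 0" --pt "0.35 0 0 0.26 0 0 0" --pt "0.35 0 0 0.1 0 0 0" --pt "0.35 0 0 0 0 0 0" --pt "0.35 0 0 0 0 0 0"

```text
time_s: 10.55
ee_pos: [0.5156, 0.219, 0.1222]
eef_rot: [-3.141, -0.001, 0.145]
force: [-0.2, 1.1, -3.3]
grip_width: 0.0434
grip_force: 20.0
```

```bash
cat > look.py <<'E'
from fit import *
import sys
def go(name,T,a,off,w0):
    s=shoot("side",5); k=7; x,y,w,h=280,205,90,80
    im=cv2.resize(s["f"][y:y+h,x:x+w],None,fx=k,fy=k,interpolation=cv2.INTER_CUBIC).clip(0,255).astype(np.uint8); im=cv2.cvtColor(im,cv2.COLOR_GRAY2BGR)
    box=lambda w,h,z0,z1:np.array([[x*w/2,y*h/2,z] for x in(-1,1) for y in(-1,1) for z in(z0,z1)])
    zb=T[2]-off
    for p,b,col in [((T[0],T[1],a),box(.07,.044,zb,zb+.095),(0,0,255)),(w0,box(.089,.0625,.018,.058),(255,0,0))]:
        u=cv2.convexHull(((proj(s,place(p,b))-[x,y]+.5)*k-.5).astype(np.float32))
        cv2.polylines(im,[np.round(u).astype(np.int32)],True,col,1)
    cv2.imwrite(name,im)
E
python3 - <<'E'
from look import *
o=ctrl.get_obs(); print(o["ee_pos"],o["eef_rot"],o["force"])
go("pics/above.png",o["ee_pos"],o["eef_rot"][2],.0561,(.5154,.2187,.145))
E
```

```text
[0.51561769 0.21901619 0.12215532] [-3.14138337e+00 -1.06063778e-03  1.44593675e-01] [-0.22085426  1.10859933 -3.29433857]
```

View pics/above.png

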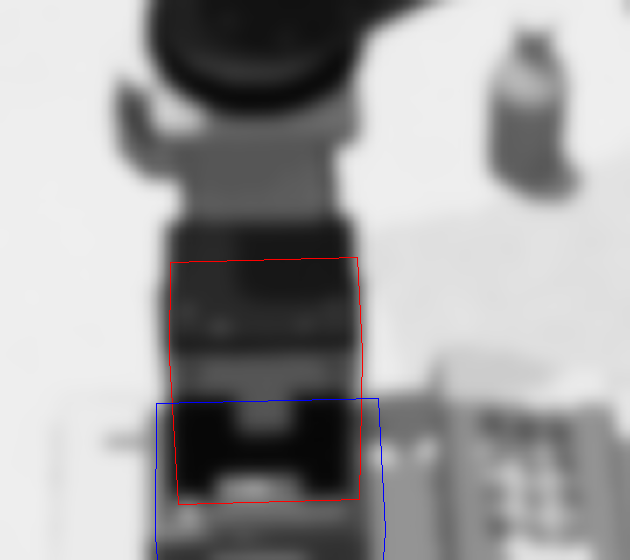

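Request:
move_arm --pt "0.35 0 0 0.06 0 0 0" --pt "0.35 0 0 0.04 0 0 0" --pt "0.35 0 0 0.03 0 0 0" --pt "0.35 0 0 0.02 0 0 0" --pt "0.35 0 0 0.02 0 0 0" --pt "0.35 0 0 0.02 0 0 0" --pt "0.35 0 0 0 0 0 0" --pt "0.35 0 0 0 0 0 0"

```text
time_s: 11.6
ee_pos: [0.5153, 0.2189, 0.112]
eef_rot: [3.142, -0.0, 0.145]
force: [0.3, 0.1, -3.9]
grip_width: 0.0431
grip_force: 20.0
```

Request:
move_arm --pt "0.35 0 0 0.02 0 0 0" --pt "0.35 0 0 0.02 0 0 0" --pt "0.35 0 0 0.02 0 0 0" --pt "0.35 0 0 0.02 0 0 0" --pt "0.35 0 0 0 0 0 0" --pt "0.35 0 0 0 0 0 0"

```text
time_s: 12.2
ee_pos: [0.5153, 0.2189, 0.1079]
eef_rot: [3.142, 0.0, 0.145]
force: [0.3, -0.7, -4.5]
grip_width: 0.0433
grip_force: 20.0
```

Request:
move_arm --pt "0.35 0 0 0.03 0 0 0" --pt "0.35 0 0 0.03 0 0 0" --pt "0.35 0 0 0.03 0 0 0" --pt "0.35 0 0 0.03 0 0 0" --pt "0.35 0 0 0.03 0 0 0" --pt "0.35 0 0 0.03 0 0 0" --pt "0.35 0 0 0 0 0 0"

```text
time_s: 12.9
ee_pos: [0.5152, 0.2189, 0.0987]
eef_rot: [3.142, 0.0, 0.145]
force: [0.8, -0.2, -4.8]
grip_width: 0.0435
grip_force: 20.0
```

Request:
move_arm --pt "0.35 0 0 0.04 0 0 0" --pt "0.35 0 0 0.04 0 0 0" --pt "0.35 0 0 0.04 0 0 0" --pt "0.35 0 0 0.04 0 0 0" --pt "0.35 0 0 0.04 0 0 0" --pt "0.35 0 0 0.04 0 0 0" --pt "0.35 0 0 0.04 0 0 0" --pt "0.35 0 0 0.04 0 0 0" --pt "0.35 0 0 0.04 0 0 0" --pt "0.35 0 0 0 0 0 0" --pt "0.35 0 0 0 0 0 0"

```text
time_s: 14.0
ee_pos: [0.5152, 0.2189, 0.0808]
eef_rot: [3.142, 0.0, 0.145]
force: [0.3, 0.1, -5.0]
grip_width: 0.0437
grip_force: 20.0
```

Down to 7 mm above home with no contact; finishing gently.

Request:
move_arm --pt "0.35 0 0 0.02 0 0 0" --pt "0.35 0 0 0.02 0 0 0" --pt "0.35 0 0 0.02 0 0 0" --pt "0.35 0 0 0.02 0 0 0" --pt "0.35 0 0 0.02 0 0 0" --pt "0.35 0 0 0.01 0 0 0" --pt "0.35 0 0 0.01 0 0 0" --pt "0.35 0 0 0.01 0 0 0" --pt "0.35 0 0 0 0 0 0"

```text
time_s: 14.9
ee_pos: [0.5153, 0.2189, 0.0744]
eef_rot: [-3.142, -0.0, 0.145]
force: [1.6, 0.7, -3.2]
grip_width: 0.0434
grip_force: 20.0
```

Request:
move_arm --pt "0.35 0 0 0.01 0 0 0" --pt "0.35 0 0 0.01 0 0 0" --pt "0.35 0 0 0 0 0 0" --pt "0.35 0 0 0 0 0 0"

```text
time_s: 15.3
ee_pos: [0.5154, 0.2189, 0.074]
eef_rot: [-3.142, -0.001, 0.145]
force: [-2.2, -1.4, 6.0]
grip_width: 0.0436
grip_force: 20.0
```

Request:
move_arm --pt "0.48 0 0 0 0 0 0" --pt "0.52 0 0 0 0 0 0" --pt "0.56 0 0 0 0 0 0" --pt "0.62 0 0 0 0 0 0" --pt "0.8 0 0 0 0 0 0" --pt "1 0 0 0 0 0 0" --pt "1 0 0 0 0 0 0" --pt "1 0 0 0 0 0 0" --pt "1 0 0 0 0 0 0"

```text
time_s: 16.2
ee_pos: [0.5153, 0.2188, 0.0734]
eef_rot: [3.142, 0.0, 0.145]
force: [0.4, -0.3, -0.9]
grip_width: 0.0929
grip_force: 0.0
```

Request:
move_arm --pt "0.56 0 0 0 0 0 0" --pt "0.5 0 0 0 0 0 0" --pt "0.5 0 0 0 0 0 0" --pt "0.5 0 0 0 0 0 0" --pt "0.5 0 0 0 0 0 0" --force 3

```text
time_s: 16.7
ee_pos: [0.5153, 0.2189, 0.0734]
eef_rot: [3.142, -0.0, 0.145]
force: [-0.5, -0.3, -0.8]
grip_width: 0.0575
grip_force: 0.0
```

Request:
move_arm --pt "0.45 0 0 0 0 0 0" --pt "0.45 0 0 0 0 0 0" --pt "0.45 0 0 0 0 0 0" --pt "0.45 0 0 0 0 0 0"

```text
time_s: 17.1
ee_pos: [0.5152, 0.2196, 0.0736]
eef_rot: [-3.14, -0.0, 0.145]
force: [-1.4, 5.5, 1.0]
grip_width: 0.0495
grip_force: 3.0
```

Gripped at 3 N the width is 49.5 mm, against 49.4 mm at 4 N when the pack was latched in the charger. So the tab has sprung out. Opening and withdrawing.

Request:
move_arm --pt "0.6 0 0 0 0 0 0" --pt "1 0 0 0 0 0 0" --pt "1 0 0 0 0 0 0" --pt "1 0 0 0 0 0 0" --pt "1 0 0 0 0 0 0" --pt "1 0 0 -0.1 0 0 0" --pt "1 0 0 -0.3 0 0 0" --pt "1 0 0 -0.6 0 0 0" --pt "1 0 0 -0.6 0 0 0" --pt "1 0 0 -0.6 0 0 0" --pt "1 0 0 -0.6 0 0 0" --pt "1 0 0 -0.2 0 0 0" --pt "1 -0.5 0 0 0 0 0" --pt "1 -0.8 0 0 0 0 0" --pt "1 -0.8 0 0 0 0 0" --pt "1 -0.5 0 0 0 0 0" --pt "1 0 0 0 0 0 0" --pt "1 0 0 0 0 0 0"

```text
time_s: 18.9
ee_pos: [0.3867, 0.2002, 0.2234]
eef_rot: [-3.142, -0.0, 0.145]
force: [-0.5, -0.1, 0.6]
grip_width: 0.0941
grip_force: 0.0
```

```bash
python3 - <<'E'
from look import *
o=ctrl.get_obs(); print(o["ee_pos"],o["force"],o["time_s"])
go("pics/done.png",np.array([.5153,.2187,.018]),.145,0,(.5154,.2187,.145))
E
```

```text
[0.38673612 0.20018335 0.22342553] [-0.53626318 -0.08430118  0.6124811 ] 18.9
```

View pics/done.png

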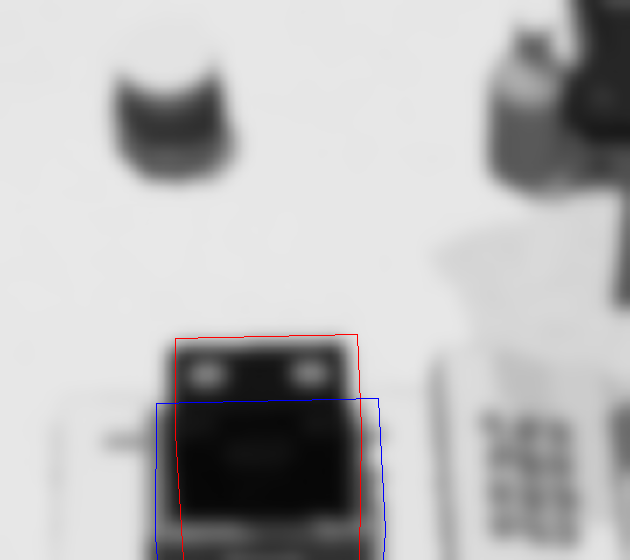

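The pack is upright in the well. Its contacts are on the −y side, at (205,375) and (310,375), as they were in the charger. Its top edge is at row 345, about 1 camera pixel from the predicted home height. The jar and the dropper are undisturbed.

```bash
python3 -c "from station import ctrl; print(ctrl.hand_in())"
```

```text
the job is handed in; nothing more can be done
None
```

The pack is out of the charger and seated fully home in the reader's well, the right way round with the tab sprung out. The job was handed in after about 19 s, with the gripper open and clear of everything.

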